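# Raise a board clamp's heavy flap with its lift lever

## Robot

A 6-joint arm with a two-finger parallel gripper is mounted at the origin on the work surface. World frame = base frame: x ahead of the robot, y to its left, z up, the work surface at z = 0. Lengths are in mm, angles in rad, forces in N, time in s.
With the tool pointing down it reaches from about 300 to 775 mm from the base axis. Payload 14.6 kg.
Tool frame: the origin (TCP) lies between the finger pads; the fingertips stand manip.tip_reach ahead of it and the grasp point (between the pads) lies 5 mm behind it (manip.tip_reach is the distance from the TCP to the fingertips, in mm); z points along the fingers, y is the line along which they close (so a half turn about z gives the same grasp; the last joint's range is limited). The gripper opens to 94 mm and grips with 3 to 60 N. Pads are 16 mm wide; open, the fingers measure 119 mm over their backs; the gripper's body (75 mm by 177 mm) begins 78 mm behind the grasp point.
Start: joints at [-1.383, 0.3, 1.521, -0, 1.321, -0.067], TCP at [138.622, -532.234, 219.446] pointing down, gripper open.
Joint ranges: [-3.03, 3.03], [-0.79, 2.21], [0.23, 2.52], [-1.04, 4.18], [0, 3.07], [-2.55, 2.55]. Speed limits (rad/s): [2.22, 2.22, 2.57, 3.14, 3.14, 3.14].

## Interface

Orientations are given as [roll, pitch, yaw] about the fixed x, y, z axes, in that order (R = Rz(yaw) Ry(pitch) Rx(roll)).
In Python, from cell import manip gives the robot as it stands. The module is installed in compiled form; this text tells all that it offers.
- The arm moves only by the shell command python3 -m creep 'ROWS' [FORCE]. ROWS is JSON, a list of rows, each a list of 3 entries, a list of its own where there are three numbers: the opening, from -1 (shut) to 1 (fully open), then the shift along the tool's x, y, z in cm, then the turn about the tool's z in units of 5 degrees (1.0 is 5 degrees). In form: [[grip, [tx, ty, tz], roll], ...]. A call has 1 to 12 rows; each row is the pose to reach, as a shift and turn from the pose commanded when the call began, along the tool's axes at that moment; what a row does not reach only later rows make up. A row lasts 1/10 s, in which the tool goes at most 50 mm and 8.59 degrees, less where a joint would pass 70% of its speed; a pose out of reach is approached as far as the arm can. A call with a gripper value outside its range is refused whole. The fingers move at their own pace and stop on an object; FORCE is the grip in N (left out, the last holds). Time passes only in rows, so rows that repeat a pose let the fingers close. It gives the time, the measured TCP pose, the force, the opening and the grip force at its end, in the units of the state.
- manip.read_state(): the state, without advancing time (a new reading comes with each control period).
- manip.camera(name): name is "scene" or "top"; returns the picture (480x640x3 uint8, red, green, blue); there is no depth.
- manip.camera_params(name): a dict with "fovy" (degrees; the focal length in pixels is half the picture's height over the tangent of half this angle, whatever the lens; pixels are square), "cx", "cy" (the principal point, pixels), "origin" and "attitude" of the camera in the world. Camera axes: x right, y down, z forward; pixel columns grow to the right and rows downward; lengths in mm; the calibration is good to about 2 mm. A picture is of the moment at which its call begins. camera_params takes no time and is no camera call.
- manip.sign_off(): hands the job in; it is judged then, once.
The state is a dict: "clock": time; "joints": joint angles; "qd": joint speeds; "effort": joint torques, N m; "eef_pos": TCP position; "eef_rot": TCP orientation; "wrist_force": force on the tool from outside, world axes, zero at the start; "moment": the same for the moment, N m; "finger_gap": finger opening in mm; "finger_force": force on a finger pad.
Only numpy, scipy, OpenCV 4.12 (cv2) and the standard library are available. Lean on these libraries where they do the work, as an engineer would, in place of code of your own. Each camera call takes 0.05 s, during which the arm holds its last target. There are 200 camera calls.

## Task

The heavy steel flap lying on the circuit board has to be raised and held up with its lift lever. With the fingers, push the upright peg of the sliding bolt away from the lever, as far as it goes, so that the bolt no longer lies beneath the lever; then press the pad on the lever's long end down, all or nearly all the way, and finish while still holding it down so that the flap stays up. Only push and press: do not touch the flap itself, do not lift the lever out of its bracket, and leave the other things on the bench where they stand.

Things in the scene. Friction and masses are not known exactly. Their poses are not given: they have to be found in the camera images.
- fixture: Board clamp fixed to the bench: aluminium base plate 10 mm thick, x -75..135, y -200..240 mm. Origin on the bench under the lever's fulcrum; z up, y along the lever to its long end, x across it to the bolt's side. Fulcrum: two dark cheeks at x +-14..27, y +-22, 77 mm high, notched on top. Bolt guide block: x 55..130, y 120..160, 84 mm high. Nest with circuit board: y -175..-87, under the flap.
- flap: Heavy steel flap 150 (x) x 140 (y) x 12 mm, 1.5 to 2.5 kg, lying level over the circuit board and hinged along its -y edge. Origin on the hinge axis, at x 0, y -185, z 75 mm of the fixture. Tilt 0 when shut; the lever raises it by up to about 0.27 rad. It falls shut when the lever is let go.
- lever: Loose cranked steel bar 22 x 8 mm; its cross pin just rests in the fulcrum's notches. Origin at the pin (x 0, y 0, z 60 mm of the fixture), axes as the fixture's at rest. Short arm 70 mm, level along -y, greased round nose under the flap's edge; long arm 220 mm along +y, rising at 0.30 rad, with the pad. Turns 0.5 rad until its end meets the base plate, only about 0.1 rad if the bolt is beneath.
- pad (a point): Centre of the top face of the black rubber pad (36 mm across, 45 mm along the lever, 10 mm thick) at the end of the long arm; at rest at x 0, y 187, z 123 mm of the fixture. Pressed, it follows an arc of radius 198 mm about the pin and sinks about 95 mm to z about 24 mm, where it is rigid; the flap is up enough below z 45 mm. Pressing takes about 2 to 5 N.
- peg (a point): Centre of the top of the bolt's upright round steel peg, 14 mm diameter, 35 mm tall, standing on the bolt's flat top (bolt top z 84, peg top z 119 mm). Bolt fully in: at x 60, y 140 mm of the fixture; it moves 50 mm along the fixture's +x with the bolt. The lever's long arm has its side at x 11 mm, so 42 mm are free for the fingers between arm and peg.
- bolt (a joint): Travel in m of the sliding steel bolt (18 mm wide, 14 mm thick) along the fixture's +x: 0 fully in, beneath the lever's long arm, its end 22 mm past the arm's middle line; 0.05 fully back at a stop. The arm is free from about 0.036. Starts between 0 and 0.01, takes about 3 N to slide, stays where it is left.
- spool: Bystander: empty grey plastic solder spool, 42 mm diameter, 40 mm high, standing on the base plate on the -x side of the long arm. Origin at the centre of its underside.
- jar: Bystander: small clear jar with lid, 36 mm diameter, 50 mm high, standing on the base plate on the +x side of the long arm, near the fulcrum. Origin at the centre of its underside.
- screwdriver: Bystander: screwdriver 170 mm long with a yellow handle, lying on the bench on the -x side of the clamp. Origin under its middle.
- tape: Bystander: black roll of tape, 68 mm diameter, 19 mm high, lying on the bench on the -x side of the clamp. Origin at the centre of its underside.
- mug: Bystander: steel mug, 76 mm diameter, 95 mm high, standing on the bench beyond the lever's long end. Origin at the centre of its underside.
- vial: Bystander: brown glass bottle, 48 mm diameter, 100 mm high, standing on the bench on the +x side of the clamp. Origin at the centre of its underside.

How it is judged (in metres and radians):
On the way, in this order (a step that is already met when the one before it is completed fails the run):
1. the bolt is slid back clear of the lever (value of joint bolt above 0.04 m), for 0.1 s.
2. the lever's pad is pressed down and the flap is up (angle between flap's own z axis and vertical above 0.21 rad and z of pad in the frame of fixture below 0.055 m), for 0.2 s.
At the end, for the whole second after the job is handed in: The bolt is back by more than 40 mm; the flap stands tilted up by more than 0.21 rad, at rest (under 0.1 rad/s), with the pad less than 55 mm above the bench; the fingers press on the lever with more than 0.8 N, and the lever's pin is still in its bracket (its origin within 70 mm of the fixture's) (all of step 2 and value of joint bolt above 0.04 m and contact force between the fingers and lever above 0.8 N and angular speed of flap below 0.1 rad/s and distance between lever and fixture below 0.07 m); the arm keeps its last pose, push and grip.
It fails at once if the lever is lifted out of its bracket (its pin more than 10 mm above its seat) (z of lever in the frame of fixture above 0.07 m).
It fails at once if the robot pushes on the flap itself (more than 2 N) (contact force between any of the fingers, the arm and flap above 2 N).
It fails at once if a bystander is moved by more than 20 mm (distance of any of spool, jar, screwdriver, tape, mug, vial from where it was at the start of the episode above 0.02 m).
It also fails if it takes over 40 s, if anything falls off the work surface, if the arm or the gripper's body presses on something with over 40 N, if the wrist force passes 120 N, or if a joint passes its speed limit or range.

## Working session

There is one attempt and no reset: what is moved stays moved. The work goes in short steps, Python scripts to look and compute and a shell command to move; the robot and the scene stay as the last step left them, time stands still between calls to the robot, and variables do not carry over. Pictures are saved under pics/ and viewed, at most 10 in all, crops included, and the job is handed in when it is done.

```bash
mkdir -p pics
python3 - <<'E'
from cell import manip
import cv2
for n in("scene","top"):
    cv2.imwrite(f"pics/{n}0.png",manip.camera(n)[:,:,::-1]); print(manip.camera_params(n))
print(manip.read_state(),manip.tip_reach)
E
```

```text
{'fovy': 55.71015084098949, 'cx': 310.3740195324491, 'cy': 238.23282262657145, 'origin': array([ 870.50529158, -233.48228155,  745.31401258]), 'attitude': array([-2.56901488,  0.01424325,  0.75686267])}
{'fovy': 52.31220569779984, 'cx': 325.07548523233123, 'cy': 235.13152264340206, 'origin': array([492.68428781,  27.31943962, 894.61821545]), 'attitude': array([-3.04463085,  0.01847496, -1.59157309])}
{'clock': 0.1, 'joints': array([-1.38260399e+00,  3.00430104e-01,  1.52149587e+00, -3.11626252e-05,
        1.32068138e+00, -6.66039926e-02]), 'qd': array([ 1.37567279e-03, -1.42578240e-03, -3.34760063e-04,  8.60699072e-04,
        5.28804665e-05, -1.57438483e-04]), 'effort': array([ 1.62242497e-03, -5.32643473e+01, -3.53284121e+01,  7.09994417e-02,
        2.34738953e-02, -7.06581886e-05]), 'eef_pos': array([ 138.57509747, -532.041544  ,  218.94485252]), 'eef_rot': array([-3.14057820e+00, -3.74146091e-05,  2.54804034e-01]), 'wrist_force': array([ 0.86975164, -0.66341916,  0.10086103]), 'moment': array([-0.02406728,  0.00322047,  0.00830238]), 'finger_force': 0.0, 'finger_gap': 93.98678627220212} 14.0
```

View pics/scene0.png

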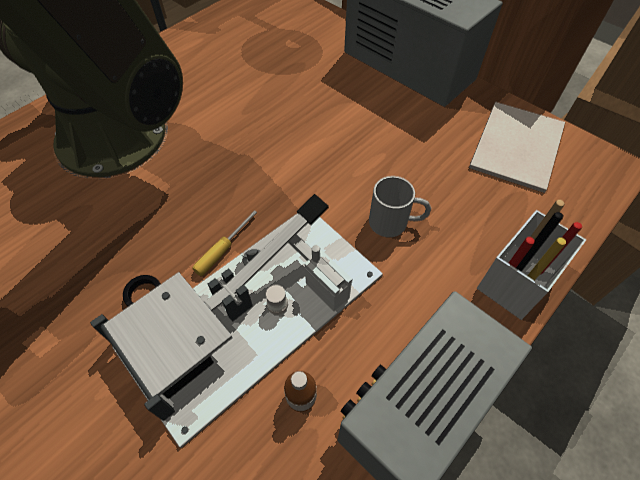

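View pics/top0.png

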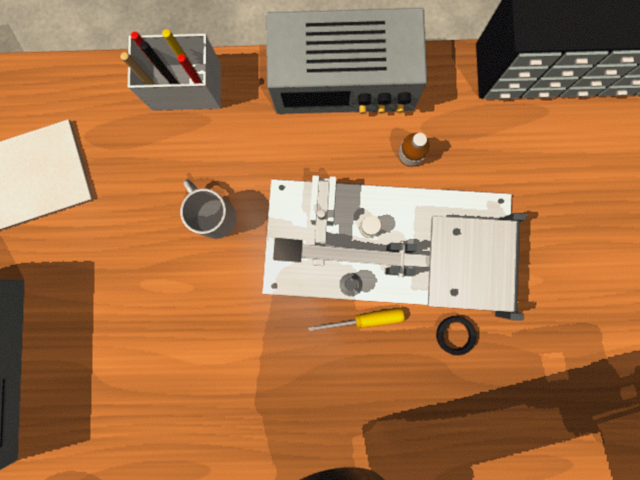

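The scene view shows the pad near (314,208), the peg near (316,250) and the mug at (393,205). In the top view the pad is near (288,249), the peg near (322,213), and the fixture plate corners are at (271,180), (512,194) and (263,294).

Run:
```python
import cv2
a=cv2.imread("pics/scene0.png")[180:320,240:400]; b=cv2.imread("pics/top0.png")[170:310,255:415]
cv2.imwrite("pics/c1.png",cv2.resize(a,None,fx=5,fy=4.2857*1,interpolation=2)[:600] if 0 else cv2.resize(a,None,fx=4,fy=4,interpolation=2))
cv2.imwrite("pics/c2.png",cv2.resize(b,None,fx=4,fy=4,interpolation=2))
```

```text
(no output)
```

View pics/c1.png

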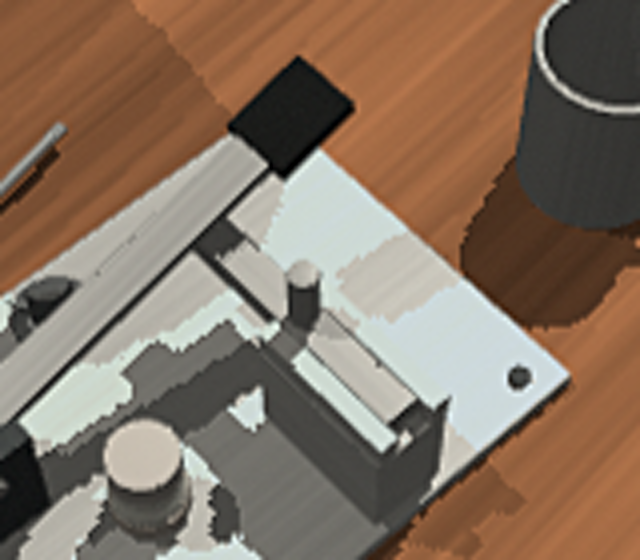

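View pics/c2.png

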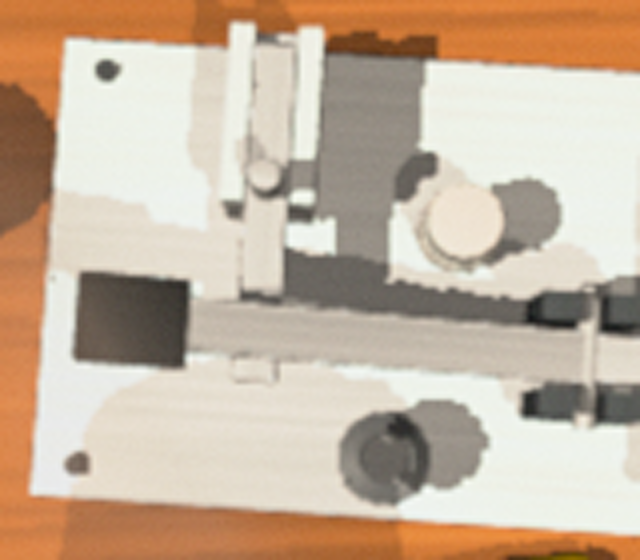

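In the crops, the pad top centre is at scene (312.7,208.2) and top (288,250). The peg top is at scene (316,247.5) and top (321.2,213.2). I'll triangulate these and fit the fixture.

```bash
cat > h.py <<'E'
import numpy as np
from cell import manip
from scipy.spatial.transform import Rotation as Ro
from scipy.optimize import least_squares
def ray(n,u,v):
    p=manip.camera_params(n); f=240/np.tan(np.radians(p["fovy"])/2)
    d=Ro.from_euler("xyz",p["attitude"]).apply([(u-p["cx"])/f,(v-p["cy"])/f,1]); return np.array(p["origin"]),d/np.linalg.norm(d)
def tri(s,t):
    r=[ray("scene",*s),ray("top",*t)]
    A=sum(np.eye(3)-np.outer(d,d) for o,d in r); b=sum((np.eye(3)-np.outer(d,d))@o for o,d in r)
    P=np.linalg.solve(A,b); return P,[np.linalg.norm(np.cross(P-o,d)) for o,d in r]
def plane(n,u,v,z):
    o,d=ray(n,u,v); return o+d*(z-o[2])/d[2]
E
python3 - <<'E'
from h import *
np.set_printoptions(precision=1,suppress=True)
pad=tri((312.75,208.2),(288,250)); peg=tri((316,247.5),(321.2,213.2))
print("pad",pad,"peg",peg)
L=[(135,240,10),(-75,240,10),(135,-200,10),(0,187,123)]
W=[plane("top",271.5,179.5,10),plane("top",262.5,293.5,10),plane("top",512,194,10),pad[0]]
L2=L+[(135,240,10)];W2=W+[plane("scene",382.5,274,10)]
f=lambda q:np.concatenate([[q[0]+np.cos(q[2])*l[0]-np.sin(q[2])*l[1]-w[0],q[1]+np.sin(q[2])*l[0]+np.cos(q[2])*l[1]-w[1]] for l,w in zip(L2,W2)])
s=min((least_squares(f,[400,0,a]) for a in(0,1.5,3,-1.5)),key=lambda s:s.cost); q=s.x
print("fixture",q[:2],q[2].round(4),"res",s.fun)
c,si=np.cos(q[2]),np.sin(q[2]);R=np.array([[c,-si],[si,c]])
for n,w in(("pad",pad[0]),("peg",peg[0])): print(n,"in fixture",R.T@(w[:2]-q[:2]),w[2])
print("mug rim centre",R.T@(plane("top",207,209,95)[:2]-q[:2]))
print("jar top", R.T@(plane("top",255+463/4,170+223/4,50)[:2]-q[:2]), "spool", R.T@(plane("top",255+385/4,170+458/4,50)[:2]-q[:2]))
E
```

```text
pad (array([546.7, 100.6, 118.3]), [np.float64(1.1594063013315714), np.float64(1.159406301331546)]) peg (array([604.7,  46.5, 118.2]), [np.float64(1.1871644117538476), np.float64(1.1871644117538152)])
fixture [529.7 -88.3] -0.0903 res [ 1.5  0.1  0.8  0.7 -0.5  0.4 -0.1 -2.7 -1.7  1.5]
pad in fixture [ -0.1 189.7] 118.29670786303961
peg in fixture [ 62.5 141. ] 118.15955094217883
mug rim centre [ 59.5 330.6]
jar top [55.3 55. ] spool [-48.4  82.3]
```

The fixture is at (530,−88) mm with yaw −0.09. Triangulation agrees with the text's heights to within about 5 mm. Next I'll shut the fingers and move high above the gap between arm and peg.

```bash
python3 -m creep '[[-1,[56.8,-45.3,0],3.95],[-1,[56.8,-45.3,0],3.95],[-1,[56.8,-45.3,0],3.95],[-1,[56.8,-45.3,0],3.95],[-1,[56.8,-45.3,0],3.95],[-1,[56.8,-45.3,0],3.95],[-1,[56.8,-45.3,0],3.95],[-1,[56.8,-45.3,0],3.95],[-1,[56.8,-45.3,0],3.95],[-1,[56.8,-45.3,0],3.95],[-1,[56.8,-45.3,0],3.95],[-1,[56.8,-45.3,0],3.95]]' 20
cat >> h.py <<'E'
Q=np.array([529.7,-88.3]);A=-0.0903
def go(x,y,ztip,yaw=A):
    "shift in cm (tool axes) and turn units from the measured pose to fixture x,y and fingertip height"
    s=manip.read_state();p=s["eef_pos"];Rm=Ro.from_euler("xyz",s["eef_rot"])
    w=np.r_[Q+Ro.from_euler("z",A).as_matrix()[:2,:2]@[x,y],ztip+14]
    print("shift cm",(Rm.inv().apply(w-p)/10).round(2),"turn",round(-np.degrees(yaw-s["eef_rot"][2])/5,2),
      "now fixture",(Ro.from_euler("z",-A).as_matrix()[:2,:2]@(p[:2]-Q)).round(1),"tip",round(p[2]-14,1),"F",s["wrist_force"].round(1),"gap",round(s["finger_gap"],1),"t",s["clock"])
E
python3 -c "from h import *;go(33,141,205);go(33,141,92)"
```

```text
clock: 1.3
eef_pos: [497.6, -51.9, 219.4]
eef_rot: [3.142, 0.0, -0.09]
wrist_force: [1.2, -1.4, 1.0]
finger_gap: 2.1
finger_force: 0.0
shift cm [  6.83 -10.76   0.04] turn 0.01 now fixture [-35.2  33.3] tip 205.4 F [ 1.2 -1.4  1. ] gap 2.1 t 1.3
shift cm [  6.83 -10.76  11.34] turn 0.01 now fixture [-35.2  33.3] tip 205.4 F [ 1.2 -1.4  1. ] gap 2.1 t 1.3
```

```bash
python3 -m creep '[[-1,[6.8,-10.8,0],0],[-1,[6.8,-10.8,0],0],[-1,[6.8,-10.8,0],0],[-1,[6.8,-10.8,0],0],[-1,[6.8,-10.8,0],0],[-1,[6.8,-10.8,3],0],[-1,[6.8,-10.8,6],0],[-1,[6.8,-10.8,6],0],[-1,[6.8,-10.8,6],0]]'
python3 - <<'E'
from h import *;import cv2
go(33,141,92)
a=manip.camera("scene")[160:310,230:430,::-1];b=manip.camera("top")[150:300,230:430,::-1]
cv2.imwrite("pics/a1.png",cv2.resize(np.hstack([a,b]),None,fx=2,fy=2,interpolation=2))
E
```

```text
clock: 2.2
eef_pos: [574.2, 46.7, 160.4]
eef_rot: [3.142, -0.0, -0.091]
wrist_force: [-0.0, -0.2, 1.6]
finger_gap: 0.6
finger_force: 0.0
shift cm [ 0.09 -0.25  5.44] turn -0.01 now fixture [ 32.1 138.5] tip 146.4 F [-0.  -0.2  1.6] gap 0.6 t 2.2
```

View pics/a1.png

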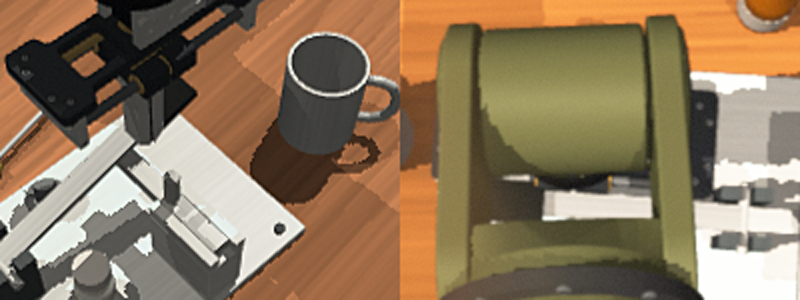

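The scene crop shows the closed fingers above the gap, just beside the lever arm, with the peg at about (172,180) to the right. The arm hides the top view. I'll descend, then push.

```bash
python3 -m creep '[[-1,[0.1,-0.2,2.5],0],[-1,[0.1,-0.2,5.4],0],[-1,[0.1,-0.2,5.4],0],[-1,[0.1,-0.2,5.4],0]]'; python3 -c "from h import *;go(97,141,92)"
python3 -m creep '[[-1,[1,0,0],0],[-1,[2,0,0],0],[-1,[2.5,0,0],0],[-1,[3,0,0],0],[-1,[3.5,0,0],0],[-1,[4,0,0],0],[-1,[4.5,0,0],0],[-1,[5,0,0],0],[-1,[5.5,0,0],0],[-1,[5.5,0,0],0]]'; python3 -c "from h import *;go(97,141,92)"
```

```text
clock: 2.7
eef_pos: [576.0, 49.3, 107.1]
eef_rot: [-3.141, -0.001, -0.09]
wrist_force: [0.2, -0.3, 0.5]
finger_gap: -0.2
finger_force: 0.0
shift cm [6.33 0.02 0.11] turn 0.0 now fixture [ 33.7 141.2] tip 93.1 F [ 0.2 -0.3  0.5] gap -0.2 t 2.7
clock: 3.7
eef_pos: [630.8, 44.4, 105.3]
eef_rot: [-3.141, -0.0, -0.09]
wrist_force: [0.3, -0.3, 0.3]
finger_gap: 0.6
finger_force: 0.0
shift cm [ 0.83  0.03 -0.07] turn 0.0 now fixture [ 88.7 141.3] tip 91.3 F [ 0.3 -0.3  0.3] gap 0.6 t 3.7
```

```bash
python3 -m creep '[[-1,[0.3,0,0],0],[-1,[0.6,0,0],0]]';python3 -m creep '[[-1,[0.2,0,0],0],[-1,[0.4,0,0],0],[-1,[0.4,0,0],0]]'
python3 - <<'E'
from h import *;import cv2
go(97,141,92)
a=manip.camera("scene")[160:310,230:430,::-1]
cv2.imwrite("pics/a2.png",cv2.resize(a,None,fx=3,fy=3,interpolation=2))
E
```

```text
clock: 3.9
eef_pos: [635.9, 44.0, 105.2]
eef_rot: [3.142, 0.001, -0.09]
wrist_force: [-15.6, 0.5, 2.1]
finger_gap: 0.6
finger_force: 8.0
clock: 4.2
eef_pos: [636.4, 43.9, 105.0]
eef_rot: [3.141, 0.011, -0.09]
wrist_force: [-36.4, 2.1, 16.8]
finger_gap: 0.3
finger_force: 17.6
shift cm [ 0.26  0.03 -0.11] turn 0.01 now fixture [ 94.3 141.3] tip 91.0 F [-36.4   2.1  16.8] gap 0.3 t 4.2
```

View pics/a2.png

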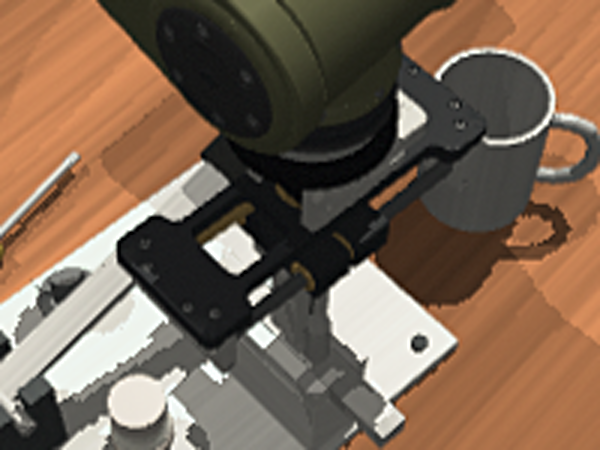

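The bolt's outer end now sticks out of the block at (385,420), and the force jumped to 36 N, so it is at its stop. I'll back off, rise and go above the pad.

```bash
python3 -m creep '[[-1,[-1.5,0,0],0],[-1,[-1.5,0,0],0],[-1,[-1.5,0,-4],0],[-1,[-1.5,0,-6],0],[-1,[-6,-2.5,-6],0],[-1,[-9.8,-4.9,-6],0],[-1,[-9.8,-4.9,-6],0],[-1,[-9.8,-4.9,-6],0],[-1,[-9.8,-4.9,-6],0]]'
python3 - <<'E'
from h import *;import cv2
go(0,190,120)
a=manip.camera("scene")[160:310,230:430,::-1]
cv2.imwrite("pics/a3.png",cv2.resize(a,None,fx=3,fy=3,interpolation=2))
E
```

```text
clock: 5.15
eef_pos: [548.0, 100.7, 165.7]
eef_rot: [-3.141, -0.001, -0.09]
wrist_force: [0.4, -0.6, 0.0]
finger_gap: 0.4
finger_force: 0.0
shift cm [-0.12 -0.01  3.17] turn -0.0 now fixture [  1.2 189.9] tip 151.7 F [ 0.4 -0.6  0. ] gap 0.4 t 5.15
```

View pics/a3.png

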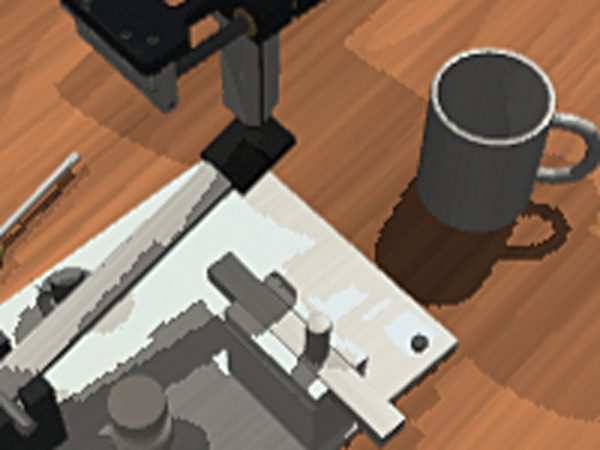

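The bolt tip has come out from beneath the arm, and the fingers stand over the pad at (250,155). I'll press down along the arc.

```bash
python3 -m creep '[[-1,[-0.1,0,2],0],[-1,[-0.1,0,3.2],0],[-1,[-0.1,0,4],0],[-1,[-0.1,-0.2,4.8],0],[-1,[-0.1,-0.3,5.6],0],[-1,[-0.1,-0.4,6.4],0],[-1,[-0.1,-0.5,7.2],0],[-1,[-0.1,-0.6,8],0],[-1,[-0.1,-0.6,8.8],0],[-1,[-0.1,-0.6,8.8],0]]'; python3 -c "from h import *;go(0,195,24)"
```

```text
clock: 6.2
eef_pos: [545.9, 107.1, 76.1]
eef_rot: [3.141, 0.002, -0.09]
wrist_force: [0.5, 1.5, 1.3]
finger_gap: 0.8
finger_force: 0.9
shift cm [0.15 0.11 3.81] turn 0.01 now fixture [ -1.5 196.1] tip 62.1 F [0.5 1.5 1.3] gap 0.8 t 6.2
```

```bash
python3 -m creep '[[-1,[0.1,0,0.7],0],[-1,[0.1,0,1.4],0],[-1,[0.1,0,2.1],0],[-1,[0.1,0.1,2.6],0],[-1,[0.1,0.1,3.1],0],[-1,[0.1,0.1,3.1],0]]'
python3 - <<'E'
from h import *;import cv2
go(0,195,24)
a=manip.camera("scene")[160:420,90:430,::-1]
cv2.imwrite("pics/a4.png",cv2.resize(a,None,fx=2,fy=2,interpolation=2))
E
```

```text
clock: 6.8
eef_pos: [547.0, 105.9, 45.6]
eef_rot: [3.141, 0.001, -0.09]
wrist_force: [0.2, -0.6, 1.3]
finger_gap: 0.3
finger_force: 0.5
shift cm [0.03 0.   0.76] turn 0.0 now fixture [ -0.3 195. ] tip 31.6 F [ 0.2 -0.6  1.3] gap 0.3 t 6.8
```

View pics/a4.png

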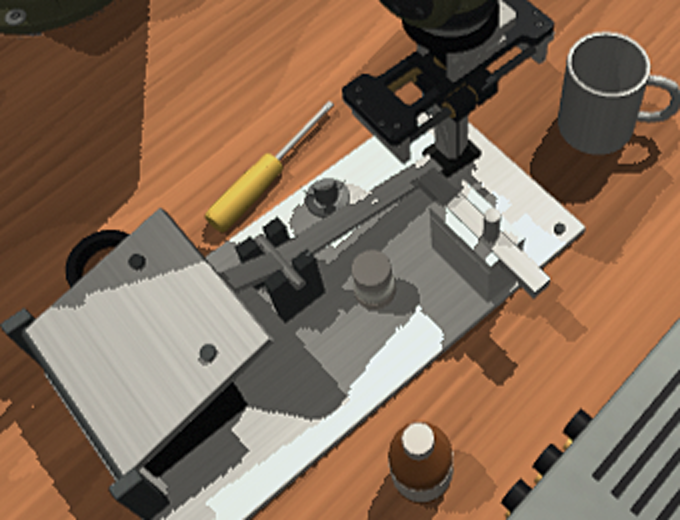

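The flap, at (150,330), is clearly tilted up. The fingers hold the pad down at (452,150), and the pin and bystanders are in place. Now I'll press on gently to the stop for a firm contact force.

```bash
python3 -m creep '[[-1,[0,0,0.4],0],[-1,[0,0,0.7],0],[-1,[0,0,0.7],0]]'; python3 -c "from h import *;go(0,195,24)"
```

```text
clock: 7.15
eef_pos: [547.4, 106.1, 39.3]
eef_rot: [3.142, -0.0, -0.09]
wrist_force: [0.6, -1.3, 1.1]
finger_gap: 0.4
finger_force: 0.5
shift cm [-0.01  0.02  0.13] turn 0.0 now fixture [1.000e-01 1.952e+02] tip 25.3 F [ 0.6 -1.3  1.1] gap 0.4 t 7.15
```

```bash
python3 -m creep '[[-1,[0,0,0.2],0],[-1,[0,0,0.2],0]]'; python3 -m creep '[[-1,[0,0,0.15],0],[-1,[0,0,0.15],0]]'
```

```text
clock: 7.35
eef_pos: [547.7, 106.1, 38.7]
eef_rot: [3.142, -0.001, -0.09]
wrist_force: [-6.3, -2.1, 17.1]
finger_gap: 0.4
finger_force: 7.9
clock: 7.55
eef_pos: [547.9, 106.1, 38.4]
eef_rot: [3.142, -0.001, -0.09]
wrist_force: [-11.8, -4.4, 31.8]
finger_gap: 0.6
finger_force: 14.9
```

```bash
python3 -m creep '[[-1,[0,0,-0.15],0],[-1,[0,0,-0.15],0],[-1,[0,0,-0.15],0],[-1,[0,0,-0.15],0],[-1,[0,0,-0.15],0]]'
python3 - <<'E'
from h import *;import cv2
go(0,195,24)
a=manip.camera("scene")[160:420,90:430,::-1]
cv2.imwrite("pics/a5.png",cv2.resize(a,None,fx=2,fy=2,interpolation=2))
E
```

```text
clock: 8.05
eef_pos: [547.7, 106.1, 38.7]
eef_rot: [3.142, -0.001, -0.09]
wrist_force: [-5.0, -2.3, 16.8]
finger_gap: 0.2
finger_force: 7.8
shift cm [-0.04  0.02  0.07] turn 0.01 now fixture [  0.4 195.2] tip 24.7 F [-5.  -2.3 16.8] gap 0.2 t 8.05
```

View pics/a5.png

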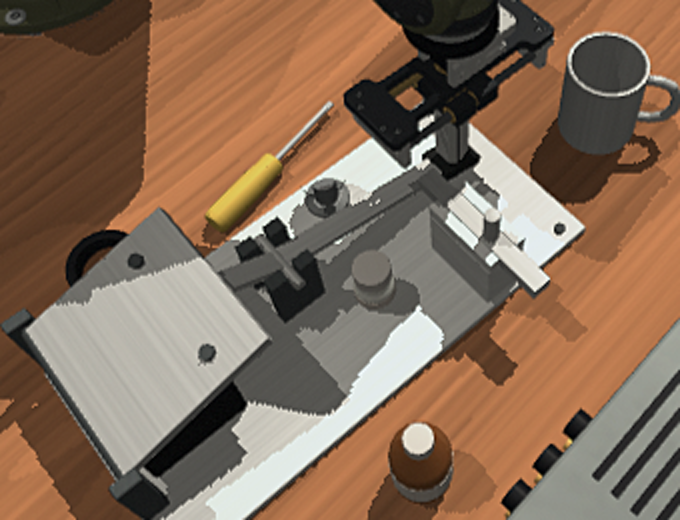

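The flap is up, the pad is at its stop under a steady 17 N, and the pin is seated with everything else in place.

```bash
python3 -c "from cell import manip;print(manip.sign_off())"
```

```text
the job is handed in; nothing more can be done
None
```

The job is handed in at about 8 s: the bolt is pushed back to its stop and the pad held down at its stop with about 17 N, so the flap stays up; the bystanders in the last picture look unmoved, and the judge's verdict was not shown.

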